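Fit the tube block in the mixer and lock its slotted clamp

ROBOT

A 6-joint arm with a two-finger parallel gripper is mounted at the origin on a cart in front of the work surface, level with it; the furniture and walls round the work are solid. World frame = base frame: x ahead of the robot, y to its left, z up, the work surface at z = 0. Lengths are in m, angles in degrees, forces in N, time in s.
With the tool pointing down it reaches from about 0.4 to 0.825 m from the base axis. Payload 7 kg.
Tool frame: the origin (TCP) lies on the centre line of the jaws, within the pads' length; the fingertips stand 8 mm ahead of it and the grasp point (between the pads) lies 11 mm behind it; z points along the fingers, y is the line along which they close (so a half turn about z gives the same grasp; the last joint's range is limited). The gripper opens to 88 mm and grips with 3 to 60 N. Pads are 19 mm wide; open, the fingers measure 130 mm over their backs; the gripper's body (78 mm by 193 mm) begins 47 mm behind the grasp point.
Start: joints at [83.428, 20.546, 0.682, 0, -70.136, -16.507], TCP at [0.265, 0.621, 0.235] pointing down, gripper open.
Joint ranges: [-176.03, 176.03], [-82.01, 121.73], [-58.28, 71.71], [-173.87, 95.51], [-174.79, -0.11], [-173.66, 173.66]. Speed limits (degrees/s): [136.94, 136.94, 172.46, 180, 180, 180].

INTERFACE

Orientations are given as [roll, pitch, yaw] about the fixed x, y, z axes, in that order (R = Rz(yaw) Ry(pitch) Rx(roll)).
In Python, from plant import ctrl, vision gives the robot as it stands. The module is installed in compiled form; this text tells all that it offers.
- The arm moves only by the tool move_arm, never from a script. Its argument "moves" is one flat list of numbers, 7 for each row, row after row: the finger opening in cm, from 0 to 8.76, then the shift along the tool's x, y, z in cm, then the turn, a rotation vector about the tool's x, y, z in rad. A call has 1 to 8 rows; each row shifts and turns the commanded pose from where the row before left it, along the tool's axes as they then stand; what a row does not reach is not made up. A row lasts 1/10 s, in which the tool goes at most 50 mm and 8.59 degrees, less where a joint would pass 70% of its speed; a pose out of reach is approached as far as the arm can. A call with a gripper value outside its range is refused whole. The fingers move at their own pace and stop on an object; the grip force is fixed at half the most. Time passes only in rows, so rows that do not move let the fingers close. It gives the time, the measured TCP pose, the force, the opening and the grip force at its end, in the units of the state.
- ctrl.get_obs(): the state, without advancing time (a new reading comes with each control period).
- vision.snapshot(name): name is "scene" or "top"; returns (picture, depth): 480x640x3 uint8, red, green, blue; 480x640 float32, m along the optical axis (not along the pixel's ray), 0 where there is no reading.
- vision.camera_model(name): a dict with "vertical_fov" (degrees; the focal length in pixels is half the picture's height over the tangent of half this angle, whatever the lens; pixels are square), "cx", "cy" (the principal point, pixels), "D" ([k1, k2, p1, p2, k3] as OpenCV has them; the pictures are not rectified), "cam_to_world" (4x4, takes a point from camera to world coordinates). Camera axes: x right, y down, z forward; pixel columns grow to the right and rows downward; lengths in m; the calibration is good to about 2 mm. A picture is of the moment at which its call begins. camera_model takes no time and is no camera call.
- ctrl.close_job(): hands the job in; it is judged then, once.
The state is a dict: "clock": time; "joint_pos": joint angles; "qvel": joint speeds; "tau": joint torques, N m; "tool_pos": TCP position; "orientation": TCP orientation; "force": force on the tool from outside, world axes, zero at the start; "moment": the same for the moment, N m; "opening": finger opening in m; "gripper_force": force on a finger pad.
Only numpy, scipy, OpenCV 4.12 (cv2) and the standard library are available. Lean on these libraries where they do the work, as an engineer would, in place of code of your own. Each camera call takes 0.05 s, during which the arm holds its last target. There are 200 camera calls.

TASK

Set the aluminium tube block fully home in the mixer's nest, its notch over the nest's key, and let go of it. Then take the flat driver from its stand, seat the blade in the slotted clamp and turn the clamp a quarter turn clockwise to its stop, so that the clamp's arm lies over the block's toe, and put the driver back in its stand. Leave the vials and the pen alone.

Things in the scene. Friction and masses are not known exactly. Their poses are not given: they have to be found in the camera images.
- block_center (a point): the tube block: loose aluminium block with 3 x 4 round wells in its top, 60 mm wide (its x), 92 mm long (its y), 50 mm high, 0.3 to 0.65 kg, upright on the worktop. This point is its middle, 25 mm above its underside. Grip it from above across the 60 mm, on the flat long flanks that face its +x and -x.
- block_bottom (a point): middle of the tube block's underside, same axes. In the block's +y end a notch 14 mm wide and 10 mm deep runs the full height; at its -y end a toe sticks out at the foot.
- block_toe (a point): the block's toe, a tongue 30 mm wide (x) and 8 mm thick that sticks out 12 mm at the foot of its -y end. This point is the toe's middle on the underside, 52 mm from block_bottom towards the block's -y.
- nest (a point): the block's seat on top of the mixer, a fixed white bench unit 215 x 220 mm with a sloping front. This point is the middle of the seat's flat floor, 88 mm above the worktop. With the block home, block_bottom is here and the block's axes point along the nest's (the key, at +y, in the notch). Rails along the long sides are 10 mm high, 63 mm apart, flaring above 4 mm. Play about 1.5 mm each way.
- nest_toe_end (a point): point of the seat's floor where block_toe lies when the block is home: 52 mm from nest towards its -y. Two stops 10 mm high stand either side of it. At the seat's other (+y) end stands the key, an upright steel post 11 mm wide and 22 mm high, tapered above 14 mm, that goes into the block's notch.
- clamp (a joint): angle of the slotted clamp, rad: 0 fully open (arm parallel to the block's end face), growing clockwise seen from above to its stop at 1.571, locked, where the arm points at the block and lies over the toe. Starts at 0.05 to 0.3. It turns stiffly (about 0.07 N m) and stays where it is left.
- clamp_slot (a point): middle of the slot's floor in the clamp's round steel head (28 mm across, top 8 mm above this point), on the mixer 74 mm from nest towards its -y; turns about the upright axis through this point. A flat arm reaches 24 mm along this frame's -x. The slot runs along this x, closed at both ends: 18 x 4 mm in its lower 5 mm, flaring 2 mm each way in the upper 3 mm. The frame turns with the clamp.
- driver_handle (a point): the flat driver: loose slotted screwdriver 150 mm long, 0.11 kg, upright, blade down, in its stand's hole. z points up the handle. This point is in the middle of the dark handle, 115 mm above the tip. The handle, 73 mm long, is 30 mm wide along its x and 24 mm along its y: grip it from above across the 24 mm, on the flat sides. Its guard, 70 mm above the tip, is 34 mm across.
- driver_tip (a point): tip of the driver's blade, 115 mm below driver_handle, same axes. The blade is 14 mm wide along the driver's x and 2.5 mm thick along its y, so its width is parallel to the handle's flat sides.
- stand_hole (a point): middle of the mouth of the driver's hole in its stand, a fixed grey block 64 x 104 mm (x, y), 80 mm high. The hole is 24 mm across and 74 mm deep; with the driver home its guard rests on the stand's top and the tip is 70 mm below this point. Two hex keys, up to 108 mm above the worktop, stand 38 and 54 mm from the hole towards the stand's -y.
- vial_a: amber vial with a black cap, 24 mm across, 54 mm high, standing in front of the mixer: a bystander; origin at the middle of its underside
- vial_b: second amber vial, same size, beside the first: a bystander; origin at the middle of its underside
- pen: black marker pen lying to the right of the mixer, 138 mm long, 13 mm thick: a bystander; origin at the middle of its underside
There are look-alikes about, which are no part of the job. What is shaped like the part that bears driver_handle but green or orange is not meant.

How it is judged (in metres and radians):
On the way, in this order (a step that is already met when the one before it is completed fails the run):
1. the tube block is home in the nest and let go, the clamp still open (horizontal distance between block_bottom and nest below 0.004 m and z of block_bottom in the frame of nest below 0.0025 m and horizontal distance between block_toe and nest_toe_end below 0.007 m and angle between block_bottom's own z axis and vertical below 0.04 rad and contact force between the fingers and tube_block below 0.3 N and value of joint clamp below 0.6 rad), for 0.2 s.
2. the driver's blade is seated in the slot of the open clamp (horizontal distance between driver_tip and clamp_slot below 0.004 m and z of driver_tip in the frame of clamp_slot below 0.004 m and value of joint clamp below 0.6 rad), for 0.2 s.
3. the clamp is turned to its stop with the blade still in the slot (horizontal distance between driver_tip and clamp_slot below 0.004 m and z of driver_tip in the frame of clamp_slot below 0.004 m and value of joint clamp above 1.38 rad), for 0.1 s.
At the end, for the whole second after the job is handed in: the block lies flat in the nest (within 4 mm of its middle, 2.5 mm of the floor, toe end within 7 mm of its place), the clamp is within 0.22 rad of its stop, and the driver stands upright in its stand's hole, blade at least 64 mm down; all at rest (horizontal distance between block_bottom and nest below 0.004 m and z of block_bottom in the frame of nest below 0.0025 m and horizontal distance between block_toe and nest_toe_end below 0.007 m and angle between block_bottom's own z axis and vertical below 0.04 rad and value of joint clamp above 1.35 rad and horizontal distance between driver_tip and stand_hole below 0.014 m and z of driver_tip in the frame of stand_hole below -0.064 m and angle between driver_tip's own z axis and vertical below 0.1 rad and linear speed of each of driver, tube_block below 0.02 m/s); the robot touches nothing.
It fails at once if a vial or the pen is moved more than 4 cm (distance of any of vial_a, vial_b, pen from where it was at the start of the episode above 0.04 m).
It fails at once if the tube block is tipped over (angle between block_bottom's own z axis and vertical above 0.8 rad).
It also fails if it takes over 64 s, if anything falls off the work surface, if the arm or the gripper's body presses on something with over 40 N, if the wrist force passes 120 N, or if a joint passes its speed limit or range.

## Working session

There is one attempt and no reset: what is moved stays moved. The work goes in short steps, Python scripts to look and compute and a tool call to move; the robot and the scene stay as the last step left them, time stands still between calls to the robot, and variables do not carry over. Pictures are saved under pics/ and viewed, at most 10 in all, crops included, and the job is handed in when it is done.

Besides the shell and the picture viewer there is one more tool, called after ">>>" as name(argument=value, ...), one argument or row to a line, values as JSON. move_arm: Moves the arm, as the interface text tells. Its arguments: {"type":"object","properties":{"moves":{"type":"array"}},"required":["moves"]}

```bash
mkdir -p pics
cat > h.py <<'E'
import numpy as np, cv2
from plant import ctrl, vision
from scipy.spatial.transform import Rotation as R
def K(m):
    f=240/np.tan(np.radians(m["vertical_fov"])/2)
    return np.array([[f,0,m["cx"]],[0,f,m["cy"]],[0,0,1]])
def snap(n):
    p,d=vision.snapshot(n); return p,d,vision.camera_model(n)
def cloud(d,m):
    v,u=np.mgrid[0:480,0:640]
    q=cv2.undistortPoints(np.stack([u,v],-1).reshape(-1,1,2).astype(float),K(m),np.array(m["D"],float)).reshape(480,640,2)
    T=np.array(m["cam_to_world"]); P=np.dstack([q*d[...,None],d])
    W=P@T[:3,:3].T+T[:3,3]; W[d==0]=np.nan; return W
def ray(uv,m,z):
    q=cv2.undistortPoints(np.array(uv,float).reshape(-1,1,2),K(m),np.array(m["D"],float)).reshape(-1,2)
    T=np.array(m["cam_to_world"]); r=np.c_[q,np.ones(len(q))]@T[:3,:3].T; o=T[:3,3]
    return o+r*((z-o[2])/r[:,2])[:,None]
def obs():
    o=ctrl.get_obs(); return o
E
python3 - <<'E'
from h import *
for n in("top","scene"):
    p,d,m=snap(n); cv2.imwrite(f"pics/{n}0.png",p[...,::-1]); np.savez(f"{n}0.npz",p=p,d=d); print(n,m)
o=obs();print(o)
E
```

```text
top {'vertical_fov': 53.68481926488916, 'cx': 320.67761816250373, 'cy': 234.27330296944638, 'D': array([-0.13058741,  0.        ,  0.        ,  0.        ,  0.        ]), 'cam_to_world': array([[-0.00707505, -0.99472037,  0.10237836,  0.32093207],
       [-0.99997281,  0.00682498, -0.00279268, -0.00548026],
       [ 0.00207921, -0.10239533, -0.99474161,  1.39388416],
       [ 0.        ,  0.        ,  0.        ,  1.        ]])}
scene {'vertical_fov': 56.1995480176581, 'cx': 317.16771104966983, 'cy': 241.6967650963389, 'D': array([-0.03246702,  0.        ,  0.        ,  0.        ,  0.        ]), 'cam_to_world': array([[ 0.69435133, -0.36160949,  0.6221855 , -0.22679365],
       [-0.7195167 , -0.33309239,  0.60938098, -0.70834542],
       [-0.01311269, -0.87079736, -0.49146722,  0.65224489],
       [ 0.        ,  0.        ,  0.        ,  1.        ]])}
{'clock': 0.1, 'joint_pos': array([ 8.34295889e+01,  2.05875043e+01,  6.38861945e-01, -1.76570865e-02,
       -7.01349779e+01, -1.65064745e+01]), 'qvel': array([ 0.05837926, -0.07425868,  0.09333359, -0.03552668, -0.1840151 ,
       -0.05586065]), 'tau': array([-1.30769084e-03, -5.84164345e+01,  2.93754601e+01,  7.01552063e+00,
        1.02428271e-02, -4.98003226e-05]), 'tool_pos': array([0.26443961, 0.62058609, 0.23371343]), 'orientation': array([ 1.79915109e+02, -7.84511219e-03, -2.30828919e+01]), 'force': array([-0.19437529, -0.48349998,  0.72097184]), 'moment': array([-0.01866225,  0.06661061,  0.04278802]), 'gripper_force': 0.0, 'opening': 0.0881136945088088}
```

View pics/top0.png

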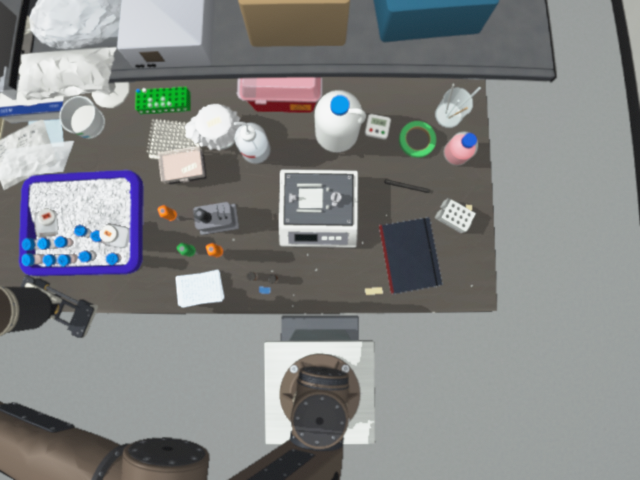

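View pics/scene0.png

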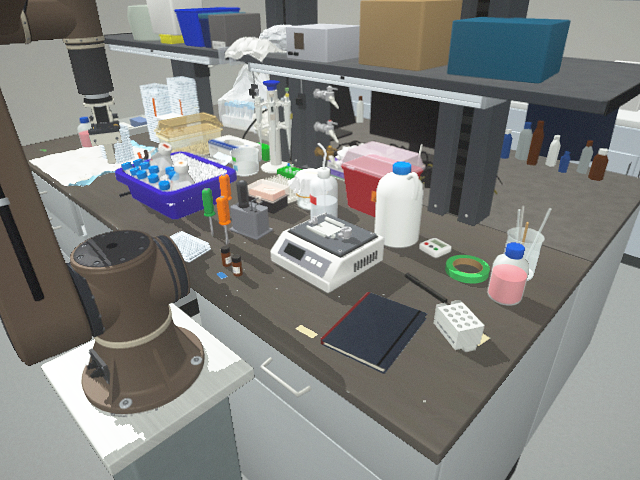

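Top view: block at (456,215), mixer seat (310,198) with the clamp right at about (334,200) and the key left, and stand (213,217) with the dark driver (203,214). Next I zoom in and measure with depth.

Run:
```python
from h import *
a=np.load("top0.npz");p=a["p"][...,::-1]
s=np.load("scene0.npz")["p"][...,::-1]
def c(p,u,v,w,h,k): return cv2.resize(p[v:v+h,u:u+w],None,fx=k,fy=k,interpolation=cv2.INTER_CUBIC)
A=c(p,278,168,80,60,5);B=c(p,190,195,50,50,6);C=c(p,431,190,50,50,6);D=c(s,265,205,133,100,3);E=c(s,430,290,66,66,3)
img=np.zeros((600,800,3),np.uint8)
for im,x,y in((A,0,0),(D,400,0),(B,0,300),(C,300,300),(E,600,300)):
    img[y:y+im.shape[0],x:x+im.shape[1]]=im[:600-y,:800-x]
cv2.imwrite("pics/z0.png",img)
m=vision.camera_model("top");W=cloud(a["d"],m)
for n,(u,v,w,h) in dict(mixer=(278,168,80,80),stand=(185,195,55,45),block=(431,190,50,50)).items():
    q=W[v:v+h,u:u+w].reshape(-1,3); print(n,np.histogram(q[:,2],bins=np.arange(0,.23,.01))[0])
q=W[190:245,431:481]
hi=(q[...,2]>.04)&(q[...,2]<.06)
mm=cv2.minAreaRect(np.float32(q[hi][:,:2]));print(mm,np.median(q[hi],0))
q=W[195:240,185:240];hi=(q[...,2]>.072)&(q[...,2]<.087);print(cv2.minAreaRect(np.float32(q[hi][:,:2])))
hi=(q[...,2]>.12);print(cv2.minAreaRect(np.float32(q[hi][:,:2])),q[hi])
```

```text
mixer [ 231   19   23  133  262  310  316  833 2788 1165   92   63    1    0
    0    0    0    0    0    0    0    0]
stand [852  56  35  28  25  32  32 278 377  14  30  23  10  16   9  60  41   0
   0   0   0   0]
block [1126   57   80   79  245  338    0    0    0    0    0    0    0    0
    0    0    0    0    0    0    0    0]
((0.5150544047355652, -0.4026472866535187), (0.09350496530532837, 0.0631481483578682), 59.195556640625) [ 0.51502157 -0.40146112  0.05058837]
((0.5115572214126587, 0.2964804470539093), (0.06588657945394516, 0.10632378607988358), 8.670214653015137)
((0.506231427192688, 0.3137562870979309), (0.02690882794559002, 0.029125787317752838), 63.48950958251953) [[0.5206759  0.31947806 0.15754963]
 [0.52101499 0.31736455 0.15527193]
 [0.52041209 0.31373488 0.1588264 ]
 [0.52052538 0.31125809 0.15794765]
 [0.51782059 0.31914365 0.15857949]
 [0.51746065 0.31589728 0.16065977]
 [0.51738864 0.31312788 0.16093421]
 [0.51652274 0.30908389 0.16619254]
 [0.5173857  0.30782071 0.1605996 ]
 [0.51821347 0.30647885 0.15522663]
 [0.51514607 0.32175963 0.15867582]
 [0.51501851 0.
[... 3785 characters left out ...]
092 0.15364514]
 [0.49333564 0.30735243 0.16036081]
 [0.49438627 0.30659733 0.15266712]
 [0.49617039 0.30711873 0.13972218]
 [0.49687821 0.30568223 0.13447807]
 [0.4980797  0.30508977 0.12569884]
 [0.49114078 0.31612886 0.15744098]
 [0.49123391 0.31365031 0.15658713]
 [0.49125331 0.31103217 0.15626919]
 [0.4912074  0.30829339 0.15642627]
 [0.49272431 0.30841185 0.14522463]
 [0.49353329 0.30720088 0.13916652]
 [0.49457858 0.30638941 0.13138903]
 [0.49015894 0.31396358 0.14458143]
 [0.49064511 0.31219499 0.14081367]
 [0.49156231 0.31121134 0.13386223]
 [0.49172343 0.30880762 0.13249339]
 [0.49283393 0.30813112 0.12411188]
 [0.48956998 0.31253451 0.12837226]
 [0.49055652 0.31166776 0.12078817]]
```

View pics/z0.png

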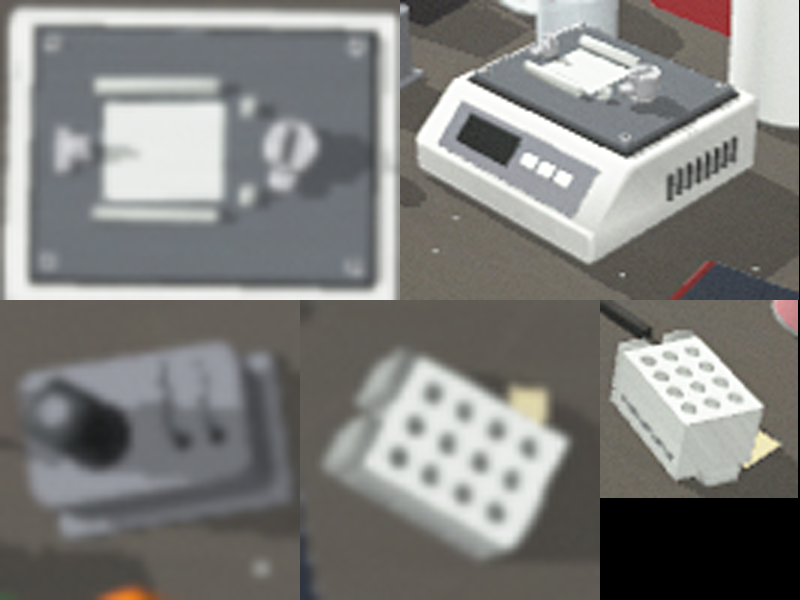

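The zoom shows the block's notch at its upper left and its toe at its lower right. The clamp's slot runs nearly along world x with its arm towards the robot, and the key is at the seat's left. The driver stands at the left end of the stand, with the hex keys to its right. Next, sub-pixel fits.

```bash
cat > meas.py <<'E'
from h import *
def blobs(p,m,u,v,w,h,th,z,amin=6,k=8):
    g=cv2.cvtColor(p,cv2.COLOR_RGB2GRAY)[v:v+h,u:u+w]
    G=cv2.resize(g,None,fx=k,fy=k,interpolation=cv2.INTER_CUBIC)
    cs,_=cv2.findContours((G>th).astype(np.uint8),cv2.RETR_EXTERNAL,cv2.CHAIN_APPROX_NONE)
    for c in cs:
        if cv2.contourArea(c)/k/k<amin: continue
        px=(c[:,0]+.5)/k-.5+[u,v]
        W=ray(px,m,z)[:,:2]
        (cx,cy),(a,b),t=cv2.minAreaRect(np.float32(W*1000))
        M=cv2.moments(np.float32(W*1000).reshape(-1,1,2))
        print("px",px.mean(0).round(1),"rect c",round(cx,1),round(cy,1),"size",round(a,1),round(b,1),"ang",round(t,1),"centroid",round(M["m10"]/M["m00"],1),round(M["m01"]/M["m00"],1))
E
python3 - <<'E'
from meas import *
a=np.load("top0.npz");m=vision.camera_model("top");p=a["p"]
print("rails z98")
for th in(150,180): print(th);blobs(p,m,284,176,66,45,th,.098,4)
print("head z?");W=cloud(a["d"],m)
print("head depth",np.nanmedian(W[194:201,332:341,2]),W[194:201,332:341,2].round(3))
print("floor",np.nanmedian(W[190:206,302:320,2]),"plate",np.nanmedian(W[215:222,295:340,2]), "rail", W[184:187,300:318,2].mean(), W[209:212,300:318,2].mean())
print("block")
for th in(150,175,190,205):print(th);blobs(p,m,431,190,50,50,th,.05,50)
print("stand top gray",p[205:230:4,210:236:3].mean(-1).round())
E
```

```text
rails z98
150
px [326.7 206.5] rect c 531.4 -26.5 size 8.6 11.6 ang 89.5 centroid 531.5 -26.4
px [291.3 197.3] rect c 557.7 70.4 size 18.4 24.3 ang 90.0 centroid 558.3 71.7
px [335.  198.2] rect c 555.3 -47.8 size 29.1 40.3 ang 53.4 centroid 555.6 -49.9
px [310.5 200.7] rect c 551.6 21.1 size 73.7 69.4 ang 88.3 centroid 551.3 19.5
px [327.  188.7] rect c 581.2 -27.2 size 8.4 11.6 ang 71.4 centroid 581.3 -27.5
px [308.6 184.5] rect c 593.5 23.3 size 69.6 9.9 ang 89.6 centroid 593.6 23.5
px [283.9 185. ] rect c 592.4 92.0 size 54.6 2.4 ang 0.2 centroid 598.3 92.2
180
px [308.5 210.3] rect c 521.2 24.1 size 64.6 5.7 ang 88.3 centroid 521.2 24.9
px [333.5 203.5] rect c 539.4 -45.3 size 10.7 8.4 ang 65.4 centroid 539.7 -45.3
px [291.1 197.2] rect c 557.6 70.5 size 14.6 19.0 ang 90.0 centroid 558.5 72.2
px [338.2 196.9] rect c 557.6 -59.5 size 10.1 23.3 ang 79.7 centroid 557.9 -58.9
px [332.5 195.9] rect c 561.5 -42.2 size 8.4 20.5 ang 75.6 centroid 560.9 -42.4
px [310.3 197.8] rect c 556.0 19.1 size 66.9 55.2 ang 89.6 centroid 556.0 18.8
px [308.4 184.4] rect c 593.7 23.4 size 65.7 6.7 an
[... 568 characters left out ...]

150
px [457.9 214.9] rect c 516.5 -407.1 size 91.4 84.1 ang 61.9 centroid 511.7 -406.8
175
px [458.7 214.5] rect c 517.8 -409.1 size 87.4 78.1 ang 61.0 centroid 512.8 -408.1
190
px [458.8 214.4] rect c 518.1 -410.1 size 85.6 75.5 ang 59.6 centroid 512.9 -408.3
205
px [458.7 214.5] rect c 517.2 -409.5 size 83.5 72.5 ang 61.0 centroid 512.8 -408.2
stand top gray [[149. 153. 143. 155. 144. 155. 146. 120. 132.]
 [156. 156. 137. 151. 154. 150. 152.  78. 101.]
 [ 96. 118. 109. 114. 121. 118. 125.  81.  93.]
 [ 38. 115. 114.  77. 107.  71. 110.  90.  85.]
 [ 86. 115. 115. 115. 116. 116. 116. 100.  77.]
 [154. 152. 140. 132. 110.  96.  86.  84.  87.]
 [ 84.  85.  91.  96. 105. 109. 107. 101.  92.]]
```

Run:
```python
from meas import *
a=np.load("top0.npz");m=vision.camera_model("top");p=a["p"];W=cloud(a["d"],m)
g=cv2.cvtColor(p,cv2.COLOR_RGB2GRAY)[190:240,431:481];k=8
G=cv2.resize(g,None,fx=k,fy=k,interpolation=cv2.INTER_CUBIC)
cs,_=cv2.findContours((G<165).astype(np.uint8),cv2.RETR_LIST,cv2.CHAIN_APPROX_NONE)
w=[]
for c in cs:
    A=cv2.contourArea(c)/64
    if 2<A<20: w.append(c[:,0].mean(0)/k-.44+[431,190])
w=np.array(w); X=ray(w,m,.05)[:,:2]; print(len(w),X.mean(0)); 
d=X-X.mean(0); u,s,vt=np.linalg.svd(d); ax=vt[0]*np.sign(vt[0,1]); yaw=np.degrees(np.arctan2(ax[1],ax[0]))-90; print("yaw",yaw,(d@ax*1000).round(),(d@[ax[1],-ax[0]]*1000).round())
o=X.mean(0)
q=W[185:245,425:490]; r=q[...,:2]-o; y=r@ax*1000; x=r@np.array([ax[1],-ax[0]])*1000; z=q[...,2]*1000
for lo in range(-66,72,4):
    s=(y>=lo)&(y<lo+4)&(abs(x)<29)&(abs(x)>9); s2=(y>=lo)&(y<lo+4)&(abs(x)<5)
    print(lo,np.round(np.median(z[s])) if s.any() else None, np.round(np.median(z[s2])) if s2.any() else None, round(np.median(g[(slice(None))]) if 0 else float(np.median(cv2.cvtColor(p,cv2.COLOR_RGB2GRAY)[185:245,425:490][s])) if s.any() else 0))
print("x prof")
for lo in range(-44,46,3):
    s=(x>=lo)&(x<lo+3)&(abs(y)<35); print(lo,np.round(np.median(z[s])) if s.any() else None,end=" ")
```

```text
14 [ 0.51538545 -0.39972546]
yaw -24.474204288699667 [-33. -15. -34.   3. -17.  21. -36.   2.  47. -18.  19.  -0.  17.  44.] [-20. -18.  -2. -17.  -1. -15.  16.   1. -19.  17.   3.  19.  21.  16.]
-66 1.0 2.0 90
-62 1.0 10.0 144
-58 2.0 14.0 108
-54 47.0 None 165
-50 50.0 51.0 226
-46 49.0 52.0 231
-42 49.0 42.0 214
-38 51.0 33.0 206
-34 48.0 47.0 214
-30 51.0 49.0 229
-26 49.0 48.0 227
-22 47.0 41.0 201
-18 52.0 55.0 214
-14 51.0 51.0 226
-10 49.0 51.0 227
-6 46.0 47.0 204
-2 48.0 None 213
2 49.0 49.0 204
6 51.0 51.0 219
10 50.0 51.0 216
14 41.0 51.0 172
18 48.0 48.0 199
22 49.0 51.0 212
26 51.0 52.0 224
30 48.0 50.0 166
34 49.0 52.0 145
38 33.0 46.0 150
42 21.0 -1.0 155
46 1.0 -0.0 94
50 2.0 2.0 93
54 -0.0 3.0 93
58 2.0 3.0 93
62 2.0 2.0 93
66 1.0 2.0 93
70 1.0 2.0 93
x prof
-44 1.0 -41 1.0 -38 0.0 -35 1.0 -32 20.0 -29 34.0 -26 50.0 -23 49.0 -20 51.0 -17 47.0 -14 49.0 -11 47.0 -8 51.0 -5 51.0 -2 50.0 1 48.0 4 50.0 7 49.0 10 50.0 13 52.0 16 50.0 19 51.0 22 49.0 25 50.0 28 50.0 31 52.0 34 48.0 37 None 40 None 43 3.0
```

Run:
```python
from meas import *
a=np.load("top0.npz");m=vision.camera_model("top");p=a["p"];W=cloud(a["d"],m)
gg=cv2.cvtColor(p,cv2.COLOR_RGB2GRAY)
g=gg[190:240,431:481];k=8
G=cv2.resize(g,None,fx=k,fy=k,interpolation=cv2.INTER_CUBIC)
cs,_=cv2.findContours((G<165).astype(np.uint8),cv2.RETR_LIST,cv2.CHAIN_APPROX_NONE)
w=[]
for c in cs:
    A=cv2.contourArea(c)/64
    if 2<A<20: w.append(c[:,0].mean(0)/k-.44+[431,190])
w=np.array(w); X=ray(w,m,.05)[:,:2]
ax=np.array([.41,.91]); X=X[(X-[.51538,-.3997])@ax<.04]; print(len(X))
o=X.mean(0);d=X-o; vt=np.linalg.svd(d)[2]; ax=vt[0]*np.sign(vt[0,1]); px=np.array([ax[1],-ax[0]])
print(o,"yaw",np.degrees(np.arctan2(ax[1],ax[0]))-90,(d@ax*1000).round(),(d@px*1000).round())
q=W[185:245,425:490]; r=q[...,:2]-o; y=r@ax*1000; x=r@px*1000; z=q[...,2]*1000
t=(z>43)&(z<57)&(abs(x)<26)&(abs(x)>9); print("y range top",np.percentile(y[t],[0,1,5,95,99,100]))
t=(z>43)&(z<57)&(abs(y)<28); print("x range top",np.percentile(x[t],[0,1,2,98,99,100]))
for lo in range(-60,60,4):
    s=(y>=lo)&(y<lo+4)&(abs(x)<26)&(abs(x)>9)
    print(lo,np.round(np.median(z[s])) if s.any() else None,np.median(gg[185:245,425:490][s]) if s.any() else None,end="; ")
```

```text
12
[ 0.51248865 -0.40671503] yaw -30.11787362215454 [-27.  -9. -27.   9.  -9.  27. -27.   9.  -9.  27.   9.  27.] [-18. -18.  -0. -18.  -0. -18.  18.  -0.  18.  -0.  18.  18.]
y range top [-42.24570211 -40.56548834 -37.69386656  48.25591158  50.61176735
  51.32820219]
x range top [-30.56644583 -30.31785102 -29.90681159  29.78916383  30.66386401
  31.4197653 ]
-60 -0.0 81.5; -56 2.0 132.0; -52 1.0 108.0; -48 -4.0 118.0; -44 49.0 218.0; -40 50.0 231.0; -36 49.0 228.0; -32 41.0 196.5; -28 50.0 211.0; -24 51.0 220.0; -20 52.0 231.0; -16 47.0 201.0; -12 47.0 175.5; -8 51.0 212.0; -4 50.0 227.5; 0 49.0 225.0; 4 42.0 190.0; 8 50.0 195.0; 12 51.0 219.0; 16 51.0 229.0; 20 48.0 208.5; 24 41.0 182.5; 28 50.0 207.0; 32 52.0 226.0; 36 51.0 222.5; 40 50.0 159.0; 44 52.0 138.0; 48 31.0 164.0; 52 0.0 98.5; 56 2.0 93.0;
```

```bash
cat > plan.py <<'E'
import sys
from h import *
# usage: plan.py grip n x y z yaw [grip n x y z yaw ...] (m, deg), starting from measured pose
def plan(segs,pos=None,yaw=None):
    o=obs(); 
    pos=np.array(o["tool_pos"]) if pos is None else pos; yaw=o["orientation"][2] if yaw is None else yaw
    print("t",round(o["clock"],2),"pos",pos.round(4),"rpy",np.round(o["orientation"],2),"F",np.round(o["force"],1),"open",round(o["opening"],4),"gf",round(o["gripper_force"],1))
    for g,n,*t in segs:
        t=np.array(t,float); n=int(n); dy=(t[3]-yaw+180)%360-180
        st=(t[:3]-pos)/n
        for i in range(n):
            c,s=np.cos(np.radians(yaw)),np.sin(np.radians(yaw))
            print([g,round((c*st[0]+s*st[1])*100,2),round((s*st[0]-c*st[1])*100,2),round(-st[2]*100,2),0,0,round(-np.radians(dy/n),3)],end=",")
            yaw+=dy/n
        pos=t[:3]; print()
if __name__=="__main__":
    a=list(map(float,sys.argv[1:])); plan([a[i:i+6] for i in range(0,len(a),6)])
E
python3 plan.py 8.7 8 .44 .28 .235 -83  8.7 8 .53 -.08 .235 -120 8.7 8 .5146 -.403 .2 -120
```

```text
t 0.1 pos [0.2644 0.6206 0.2337] rpy [ 1.7992e+02 -1.0000e-02 -2.3080e+01] F [-0.2 -0.5  0.7] open 0.0881 gf 0.0
[8.7, np.float64(3.69), np.float64(3.06), np.float64(-0.02), 0, 0, np.float64(0.131)],[8.7, np.float64(4.05), np.float64(2.55), np.float64(-0.02), 0, 0, np.float64(0.131)],[8.7, np.float64(4.35), np.float64(2.0), np.float64(-0.02), 0, 0, np.float64(0.131)],[8.7, np.float64(4.58), np.float64(1.41), np.float64(-0.02), 0, 0, np.float64(0.131)],[8.7, np.float64(4.72), np.float64(0.81), np.float64(-0.02), 0, 0, np.float64(0.131)],[8.7, np.float64(4.79), np.float64(0.18), np.float64(-0.02), 0, 0, np.float64(0.131)],[8.7, np.float64(4.77), np.float64(-0.44), np.float64(-0.02), 0, 0, np.float64(0.131)],[8.7, np.float64(4.67), np.float64(-1.06), np.float64(-0.02), 0, 0, np.float64(0.131)],
[8.7, np.float64(4.6), np.float64(-0.57), np.float64(-0.0), 0, 0, np.float64(0.081)],[8.7, np.float64(4.54), np.float64(-0.94), np.float64(-0.0), 0, 0, np.float64(0.081)],[8.7, np.float64(4.45), np.float64(-1.3), np.float64(-0.0), 0, 0, np.float64(0.081)],[8.7, np.float64(4.33), np.float64(-1.66)
[... 369 characters left out ...]
np.float64(0.081)],
[8.7, np.float64(3.59), np.float64(-1.85), np.float64(0.44), 0, 0, np.float64(-0.0)],[8.7, np.float64(3.59), np.float64(-1.85), np.float64(0.44), 0, 0, np.float64(-0.0)],[8.7, np.float64(3.59), np.float64(-1.85), np.float64(0.44), 0, 0, np.float64(-0.0)],[8.7, np.float64(3.59), np.float64(-1.85), np.float64(0.44), 0, 0, np.float64(-0.0)],[8.7, np.float64(3.59), np.float64(-1.85), np.float64(0.44), 0, 0, np.float64(-0.0)],[8.7, np.float64(3.59), np.float64(-1.85), np.float64(0.44), 0, 0, np.float64(-0.0)],[8.7, np.float64(3.59), np.float64(-1.85), np.float64(0.44), 0, 0, np.float64(-0.0)],[8.7, np.float64(3.59), np.float64(-1.85), np.float64(0.44), 0, 0, np.float64(-0.0)],
```

>>> move_arm(
  moves=[8.7,3.7,3.1,0,0,0,0.13,8.7,4.05,2.55,0,0,0,0.13,8.7,4.35,2.0,0,0,0,0.13,8.7,4.6,1.4,0,0,0,0.13,8.7,4.7,0.8,0,0,0,0.13,8.7,4.8,0.2,0,0,0,0.13,8.7,4.8,-0.4,0,0,0,0.13,8.7,4.7,-1.1,0,0,0,0.13],
)

```text
clock: 0.9
tool_pos: [0.4415, 0.2778, 0.2345]
orientation: [180.0, 0.0, -83.0]
force: [1.1, 0.1, 0.8]
opening: 0.0871
gripper_force: 0.0
```

>>> move_arm(
  moves=[8.7,4.6,-0.6,0,0,0,0.08,8.7,4.5,-0.9,0,0,0,0.08,8.7,4.4,-1.3,0,0,0,0.08,8.7,4.3,-1.7,0,0,0,0.08,8.7,4.2,-2.0,0,0,0,0.08,8.7,4.0,-2.3,0,0,0,0.08,8.7,3.8,-2.6,0,0,0,0.08,8.7,3.6,-2.9,0,0,0,0.08],
)

```text
clock: 1.7
tool_pos: [0.5334, -0.0798, 0.2345]
orientation: [180.0, 0.0, -119.5]
force: [-0.0, 0.1, -0.7]
opening: 0.0867
gripper_force: 0.0
```

```bash
sed -i 's/print(\[g,/print([g,*map(float,[/; s/dy\/n),3)\],end/dy\/n),3)])],end/' plan.py; python3 plan.py 8.7 8 .5146 -.403 .18 -120
```

```text
t 1.7 pos [ 0.5334 -0.0798  0.2345] rpy [ 1.7999e+02  1.0000e-02 -1.1952e+02] F [-0.   0.1 -0.7] open 0.0867 gf 0.0
[8.7, 3.63, -1.79, 0.68, 0.0, 0.0, 0.001],[8.7, 3.63, -1.79, 0.68, 0.0, 0.0, 0.001],[8.7, 3.63, -1.79, 0.68, 0.0, 0.0, 0.001],[8.7, 3.63, -1.8, 0.68, 0.0, 0.0, 0.001],[8.7, 3.62, -1.8, 0.68, 0.0, 0.0, 0.001],[8.7, 3.62, -1.8, 0.68, 0.0, 0.0, 0.001],[8.7, 3.62, -1.81, 0.68, 0.0, 0.0, 0.001],[8.7, 3.62, -1.81, 0.68, 0.0, 0.0, 0.001],
```

>>> move_arm(
  moves=[8.7,3.63,-1.8,0.68,0,0,0.001,8.7,3.63,-1.8,0.68,0,0,0.001,8.7,3.63,-1.8,0.68,0,0,0.001,8.7,3.62,-1.8,0.68,0,0,0.001,8.7,3.62,-1.8,0.68,0,0,0.001,8.7,3.62,-1.8,0.68,0,0,0.001,8.7,3.62,-1.8,0.68,0,0,0.001,8.7,3.62,-1.8,0.68,0,0,0.001],
)

```text
clock: 2.5
tool_pos: [0.5153, -0.4026, 0.1794]
orientation: [180.0, 0.0, -119.8]
force: [0.5, 0.7, 0.3]
opening: 0.0869
gripper_force: 0.0
```

>>> move_arm(
  moves=[8.7,0,0,4,0,0,0,8.7,0,0,4,0,0,0,8.7,0,0,4,0,0,0,8.7,0,0,2,0,0,0,8.7,0,0,1.5,0,0,0],
)

```text
clock: 3.0
tool_pos: [0.5146, -0.4007, 0.0226]
orientation: [179.8, -0.0, -119.8]
force: [-0.3, 0.1, 0.5]
opening: 0.0869
gripper_force: 0.0
```

```bash
python3 plan.py 8.7 1 .5146 -.403 .025 -120
```

```text
t 3.0 pos [ 0.5146 -0.4007  0.0226] rpy [ 1.7981e+02 -2.0000e-02 -1.1981e+02] F [-0.3  0.1  0.5] open 0.0869 gf 0.0
[8.7, 0.2, -0.11, -0.24, 0.0, 0.0, 0.003],
```

>>> move_arm(
  moves=[8.7,0,0,-0.2,0,0,0,6,0,0,0,0,0,0,4,0,0,0,0,0,0,4,0,0,0,0,0,0,4,0,0,0,0,0,0,4,0,0,0,0,0,0],
)

```text
clock: 3.6
tool_pos: [0.5153, -0.4008, 0.0281]
orientation: [180.0, 0.0, -119.8]
force: [-3.1, 3.3, 6.3]
opening: 0.0602
gripper_force: 30.0
```

>>> move_arm(
  moves=[4,0,0,-2,0,0,0,4,0,0,-4,0,0,0,4,0,0,-4,0,0,0,4,0,0,-4,0,0,0,4,0,0,-3,0,0,0],
)

```text
clock: 4.1
tool_pos: [0.5162, -0.4012, 0.1999]
orientation: [-179.9, 0.0, -119.8]
force: [0.8, -0.3, -3.0]
opening: 0.0601
gripper_force: 30.0
```

```bash
python3 plan.py 4 16 .557 .026 .2 -90
```

```text
t 4.1 pos [ 0.5162 -0.4012  0.1999] rpy [-1.7986e+02  2.0000e-02 -1.1979e+02] F [ 0.8 -0.3 -3. ] open 0.0601 gf 30.0
[4.0, -2.44, 1.11, -0.0, 0.0, 0.0, -0.032],[4.0, -2.48, 1.03, -0.0, 0.0, 0.0, -0.032],[4.0, -2.51, 0.94, -0.0, 0.0, 0.0, -0.032],[4.0, -2.54, 0.86, -0.0, 0.0, 0.0, -0.032],[4.0, -2.57, 0.78, -0.0, 0.0, 0.0, -0.032],[4.0, -2.59, 0.7, -0.0, 0.0, 0.0, -0.032],[4.0, -2.61, 0.61, -0.0, 0.0, 0.0, -0.032],[4.0, -2.63, 0.53, -0.0, 0.0, 0.0, -0.032],[4.0, -2.65, 0.44, -0.0, 0.0, 0.0, -0.032],[4.0, -2.66, 0.35, -0.0, 0.0, 0.0, -0.032],[4.0, -2.67, 0.27, -0.0, 0.0, 0.0, -0.032],[4.0, -2.68, 0.18, -0.0, 0.0, 0.0, -0.032],[4.0, -2.68, 0.09, -0.0, 0.0, 0.0, -0.032],[4.0, -2.68, 0.01, -0.0, 0.0, 0.0, -0.032],[4.0, -2.68, -0.08, -0.0, 0.0, 0.0, -0.032],[4.0, -2.68, -0.17, -0.0, 0.0, 0.0, -0.032],
```

>>> move_arm(
  moves=[4,-2.44,1.1,0,0,0,-0.032,4,-2.48,1.03,0,0,0,-0.032,4,-2.51,0.94,0,0,0,-0.032,4,-2.54,0.86,0,0,0,-0.032,4,-2.57,0.78,0,0,0,-0.032,4,-2.59,0.7,0,0,0,-0.032,4,-2.61,0.61,0,0,0,-0.032,4,-2.63,0.53,0,0,0,-0.032],
)

```text
clock: 4.9
tool_pos: [0.5362, -0.1863, 0.1969]
orientation: [180.0, 0.0, -105.1]
force: [0.3, -0.5, -2.1]
opening: 0.0599
gripper_force: 30.0
```

>>> move_arm(
  moves=[4,-2.65,0.44,0,0,0,-0.032,4,-2.66,0.35,0,0,0,-0.032,4,-2.67,0.27,0,0,0,-0.032,4,-2.68,0.18,0,0,0,-0.032,4,-2.68,0.09,0,0,0,-0.032,4,-2.68,0,0,0,0,-0.032,4,-2.0,-0.08,0,0,0,-0.032,4,0,0,0,0,0,-0.032],
)

```text
clock: 5.7
tool_pos: [0.5551, -0.0052, 0.1969]
orientation: [-180.0, 0.0, -90.3]
force: [0.6, -0.2, -3.1]
opening: 0.0602
gripper_force: 30.0
```

```bash
python3 plan.py 4 1 .557 .026 .2 -90
python3 - <<'E'
from h import *
S,d,m=snap("scene");T,dt,mt=snap("top");np.savez("hover.npz",S=S,T=T,d=d,dt=dt)
A=cv2.resize(S[180:300,260:400,::-1],None,fx=4,fy=4,interpolation=cv2.INTER_CUBIC)
B=cv2.resize(T[150:240,270:350,::-1],None,fx=3,fy=3,interpolation=cv2.INTER_CUBIC)
im=np.zeros((480,800,3),np.uint8);im[:,:560]=A;im[:270,560:]=B
cv2.imwrite("pics/hover.png",im)
E
```

```text
t 5.7 pos [ 0.5551 -0.0052  0.1969] rpy [-1.7999e+02  4.0000e-02 -9.0270e+01] F [ 0.6 -0.2 -3.1] open 0.0602 gf 30.0
[4.0, -3.12, -0.17, -0.31, 0.0, 0.0, -0.005],
```

View pics/hover.png

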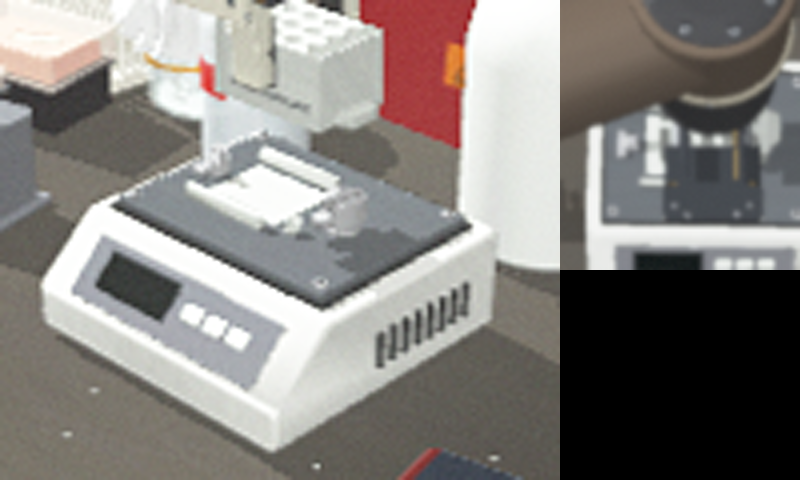

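The picture shows the block held upright above the mixer, toe end towards the clamp. Its lower end-face corners are at about crop (315,127) and (382,100), and the clamp head is at about (348,200). I'll cross-check y in the scene camera.

Run:
```python
from h import *
m=vision.camera_model("scene")
f=lambda x,y:[(x+.5)/4-.5+260,(y+.5)/4-.5+180]
print("block end",ray([f(316,127),f(382,100)],m,.169))
print("block end top",ray([f(280,55),f(382,35)],m,.219))
print("head top ctr",ray([f(351,196)],m,.114))
a=np.load("hover.npz");W=cloud(a["d"],m);c=lambda x,y:(slice(180+y//4-1,180+y//4+2),slice(260+x//4-2,260+x//4+3))
print("end face pts",np.nanmedian(W[c(345,85)].reshape(-1,3),0),np.nanmedian(W[c(335,70)].reshape(-1,3),0))
q=W[180+40//4:180+120//4,260+290//4:260+380//4].reshape(-1,3);s=(q[:,1]<-.03)&(q[:,2]>.16)&(q[:,2]<.22);print(len(q[s]),np.percentile(q[s][:,1],[5,25,50,75,95]),q[s].min(0),q[s].max(0))
h=W[225:240,335:358].reshape(-1,3);s=(h[:,2]>.108)&(h[:,2]<.125);print("head",s.sum(),h[s].mean(0),h[s].min(0),h[s].max(0))
S0=np.load("scene0.npz");W0=cloud(S0["d"],m)
q=W0[195:265,290:370].reshape(-1,3);s=(abs(q[:,0]-.557)<.055)&(abs(q[:,1]-.02)<.09)
for lo,hi in((.094,.1015),(.103,.108),(.108,.122)):
    t=q[s&(q[:,2]>lo)&(q[:,2]<hi)]*1000; print(lo); print(t[np.argsort(t[:,1])][:, :].round(0).astype(int).tolist() if len(t)<60 else len(t))
```

```text
block end [[ 0.53123104 -0.04203045  0.169     ]
 [ 0.58950457 -0.04665846  0.169     ]]
block end top [[ 0.5134484  -0.02802543  0.219     ]
 [ 0.57889905 -0.05367313  0.219     ]]
head top ctr [[ 0.55619258 -0.05060076  0.114     ]]
end face pts [ 0.54848989 -0.05045547  0.19354254] [ 0.53687535 -0.0513941   0.20855937]
386 [-0.05988794 -0.05145148 -0.04992548 -0.0456386  -0.03354339] [ 0.52199827 -0.06511765  0.16982759] [ 0.58077456 -0.03016184  0.21995533]
head 67 [ 0.55239795 -0.04921116  0.11262191] [ 0.53869874 -0.06060045  0.10807906] [ 0.5680508  -0.03549909  0.11579541]
0.094
161
0.103
[[554, -62, 106], [559, -60, 107], [552, -60, 106], [550, -59, 107], [546, -58, 105], [550, -58, 104], [543, -57, 106], [552, -56, 108], [542, -55, 106], [546, -55, 107], [543, -51, 104], [540, -50, 108], [534, -49, 104], [539, -48, 104], [532, -47, 104], [536, -47, 105], [532, -47, 106], [541, -46, 105], [543, -44, 107], [533, -43, 108], [533, -43, 105], [538, -42, 105], [542, -41, 103], [532, -40, 104], [544, -40, 105], [556, 61, 107], [563, 64, 103], [555, 64, 103], [552, 65, 107], [552, 66, 104], [561, 66, 106], [559, 68, 104], [551, 68, 106], [554, 74, 103]]
0.108
72
```

```bash
python3 plan.py 4 2 .5565 .0245 .18 -90 4 2 .5565 .0245 .145 -90
```

```text
t 5.8 pos [ 0.5548 -0.0068  0.1969] rpy [ 1.7998e+02  2.0000e-02 -9.0370e+01] F [-0.2  0.  -3.7] open 0.06 gf 30.0
[4.0, -1.56, -0.08, 0.85, 0.0, 0.0, -0.003],[4.0, -1.56, -0.08, 0.85, 0.0, 0.0, -0.003],
[4.0, 0.0, -0.0, 1.75, 0.0, 0.0, -0.0],[4.0, 0.0, -0.0, 1.75, 0.0, 0.0, -0.0],
```

>>> move_arm(
  moves=[4,-1.56,-0.08,0.85,0,0,-0.003,4,-1.56,-0.08,0.85,0,0,-0.003,4,0,0,1.75,0,0,0,4,0,0,1.75,0,0,0,4,0,0,0,0,0,0,4,0,0,0,0,0,0],
)

```text
clock: 6.4
tool_pos: [0.5568, 0.0239, 0.1449]
orientation: [179.9, -0.0, -90.1]
force: [-0.1, 0.5, -1.9]
opening: 0.06
gripper_force: 30.0
```

Run:
```python
from h import *
o=obs();print(o["tool_pos"],o["orientation"],o["force"])
S,d,m=snap("scene")
A=cv2.resize(S[170:270,280:380,::-1],None,fx=6,fy=6,interpolation=cv2.INTER_CUBIC)
cv2.imwrite("pics/low.png",A)
W=cloud(d,m);q=W[180:260,290:370].reshape(-1,3)
s=(q[:,1]<0)&(q[:,1]>-.032)&(q[:,2]>.135)&(q[:,2]<.16)&(abs(q[:,0]-.556)<.025);print("end y",s.sum(),np.percentile(q[s][:,1],[10,25,50,75,90]))
o=obs();print(o["tool_pos"])
```

```text
[0.55678331 0.02392209 0.14488686] [ 1.79943361e+02 -3.61881865e-02 -9.01133287e+01] [-0.09632839  0.54665171 -1.91948153]
end y 113 [-0.0230007  -0.02250338 -0.02147669 -0.02059213 -0.01997234]
[0.55728937 0.02396988 0.14557411]
```

View pics/low.png

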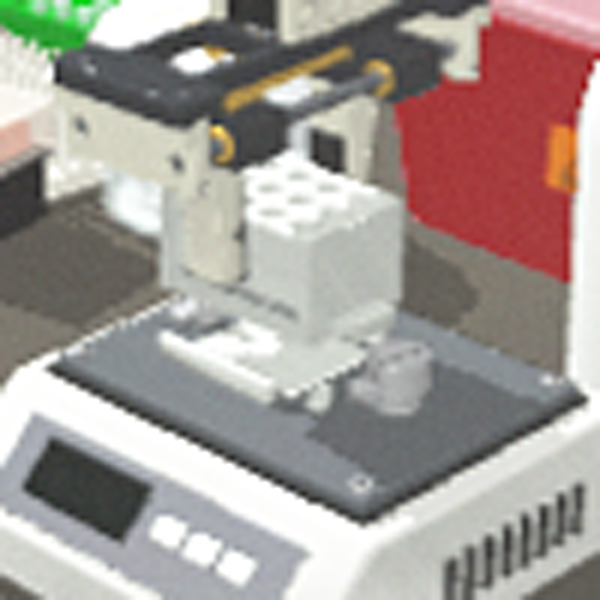

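The block sits level over the seat, with its end face at about y=-21.5 mm against -22.5 wanted. I descend slowly, watching the force.

>>> move_arm(
  moves=[4,0,0,0.4,0,0,0,4,0,0,0.4,0,0,0,4,0,0,0.2,0,0,0,4,0,0,0.1,0,0,0],
)

```text
clock: 6.85
tool_pos: [0.5568, 0.0236, 0.134]
orientation: [180.0, -0.0, -90.1]
force: [-0.3, 0.6, -2.8]
opening: 0.0599
gripper_force: 30.0
```

>>> move_arm(
  moves=[4,0,0,0.3,0,0,0,4,0,0,0.3,0,0,0,4,0,0,0.3,0,0,0,4,0,0,0.1,0,0,0,4,0,0,0,0,0,0],
)

```text
clock: 7.35
tool_pos: [0.5568, 0.0237, 0.1239]
orientation: [180.0, -0.0, -90.1]
force: [0.2, 1.4, -4.1]
opening: 0.0599
gripper_force: 30.0
```

>>> move_arm(
  moves=[4,0,0,0.2,0,0,0,4,0,0,0.2,0,0,0,4,0,0,0.2,0,0,0,4,0,0,0.1,0,0,0,4,0,0,0,0,0,0],
)

```text
clock: 7.85
tool_pos: [0.5573, 0.0249, 0.1177]
orientation: [-179.9, 0.1, -90.1]
force: [-2.3, 6.7, 1.4]
opening: 0.06
gripper_force: 30.0
```

>>> move_arm(
  moves=[4,-0.12,0,0.05,0,0,0,4,0,0,0.1,0,0,0,4,0,0,0,0,0,0],
)

```text
clock: 8.15
tool_pos: [0.5571, 0.0252, 0.1161]
orientation: [-180.0, 0.0, -90.1]
force: [-1.5, 4.4, 4.2]
opening: 0.0599
gripper_force: 30.0
```

>>> move_arm(
  moves=[6.6,0,0,0,0,0,0,7.5,0,0,0,0,0,0,8.7,0,0,0,0,0,0,8.7,0,0,0,0,0,0,8.7,0,0,-2,0,0,0,8.7,0,0,-4,0,0,0,8.7,0,0,-5,0,0,0,8.7,0,0,-4,0,0,0],
)

```text
clock: 8.95
tool_pos: [0.5571, 0.0246, 0.2684]
orientation: [-179.9, -0.0, -90.1]
force: [1.7, 0.5, 0.2]
opening: 0.0871
gripper_force: 0.0
```

```bash
python3 plan.py 8.7 8 .5 .27 .26 -90
python3 - <<'E'
from meas import *
S,d,m=snap("scene");np.savez("rel.npz",S=S,d=d)
A=cv2.resize(S[170:270,270:370,::-1],None,fx=4,fy=4,interpolation=cv2.INTER_CUBIC)
B=cv2.resize(S[150:250,195:295,::-1],None,fx=4,fy=4,interpolation=cv2.INTER_CUBIC)
cv2.imwrite("pics/rel.png",np.hstack([A,B]))
W=cloud(d,m);q=W[180:260,290:370].reshape(-1,3)
s=(abs(q[:,1]-.015)<.03)&(abs(q[:,0]-.556)<.025)&(q[:,2]>.125)&(q[:,2]<.15);print("top z",s.sum(),np.percentile(q[s][:,2],[25,50,75]))
E
```

```text
t 8.95 pos [0.5571 0.0246 0.2684] rpy [-1.7992e+02 -1.0000e-02 -9.0110e+01] F [1.7 0.5 0.2] open 0.0871 gf 0.0
[8.7, -3.07, 0.72, 0.1, 0.0, 0.0, -0.0],[8.7, -3.07, 0.72, 0.1, 0.0, 0.0, -0.0],[8.7, -3.07, 0.72, 0.1, 0.0, 0.0, -0.0],[8.7, -3.07, 0.72, 0.1, 0.0, 0.0, -0.0],[8.7, -3.07, 0.72, 0.1, 0.0, 0.0, -0.0],[8.7, -3.07, 0.72, 0.1, 0.0, 0.0, -0.0],[8.7, -3.07, 0.72, 0.1, 0.0, 0.0, -0.0],[8.7, -3.07, 0.72, 0.1, 0.0, 0.0, -0.0],
top z 174 [0.1376194  0.13869951 0.13967088]
```

View pics/rel.png

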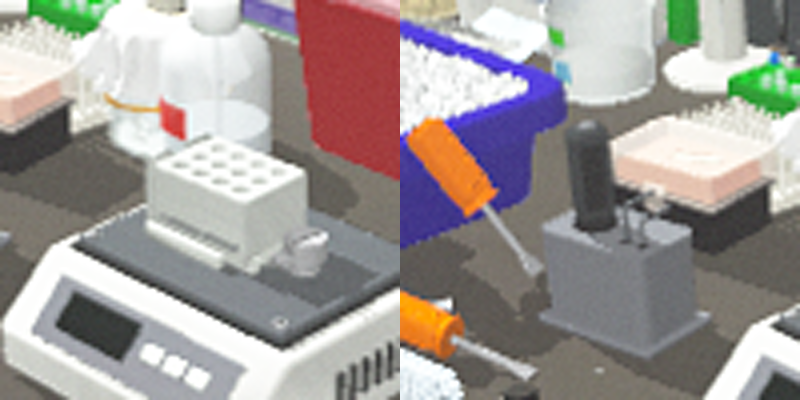

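The block sits flat at home (top at 0.1387 m) and the clamp is clear. The dark driver stands in its stand, with the hex keys to its right at (625,235) in the crop. Next I measure the handle, hole and slot.

Run:
```python
from meas import *
T,d,m=snap("top");np.savez("rel_top.npz",T=T,d=d);ms=vision.camera_model("scene");r=np.load("rel.npz")
a=np.load("top0.npz")
Ws=cloud(r["d"],ms);Wt=cloud(d,m);W0=cloud(a["d"],m)
for n,W in(("top",Wt),("top0",W0),("scene",Ws)):
    q=W.reshape(-1,3);s=(abs(q[:,0]-.507)<.03)&(abs(q[:,1]-.314)<.03)
    for lo,hi in((.095,.11),(.11,.125),(.125,.14),(.14,.152),(.155,.17)):
        t=q[s&(q[:,2]>lo)&(q[:,2]<hi)]*1000
        if len(t)>8: print(n,lo,len(t),"x",np.percentile(t[:,0],[2,50,98]).round(),"y",np.percentile(t[:,1],[2,50,98]).round(),"rect",[np.round(v,1).tolist() for v in cv2.minAreaRect(np.float32(t[:,:2]))])
for n,W in(("top",Wt),("top0",W0),("scene",Ws)):
    q=W.reshape(-1,3);s=(abs(q[:,0]-.51)<.06)&(abs(q[:,1]-.3)<.09)&(abs(q[:,2]-.08)<.005); print(n,"stand",s.sum(),[np.round(v,4).tolist() for v in cv2.minAreaRect(np.float32(q[s][:,:2]))])
f=lambda X,Y:[(X+.5)/6-.5+190,(Y-300+.5)/6-.5+195]
k=ray([f(182,438),f(217,434)],m,.08)[:,:2];u=(k[0]-k[1])/np.linalg.norm(k[0]-k[1]);print("keys",k,np.linalg.norm(k[0]-k[1]),"hole",k[0]+u*.038)
# slot: dark streak in head
g=cv2.cvtColor(a["p"],cv2.COLOR_RGB2GRAY)[188:208,325:346];print(g)
print("orange/green:")
hsv=cv2.cvtColor(T,cv2.COLOR_RGB2HSV);mk=(hsv[...,0]<18)&(hsv[...,1]>190)&(hsv[...,2]>120)
cs,_=cv2.findContours(mk.astype(np.uint8),0,2)
for c in cs:
    if cv2.contourArea(c)>15: x,y,w,h=cv2.boundingRect(c);print(x,y,w,h,Wt[y:y+h,x:x+w][mk[y:y+h,x:x+w]].max(0).round(3),Wt[y:y+h,x:x+w][mk[y:y+h,x:x+w]].min(0).round(3))
```

```text
top0 0.095 14 x [490. 501. 514.] y [298. 304. 312.] rect [[501.4, 304.4], [4.8, 28.4], 59.8]
top0 0.11 17 x [491. 503. 514.] y [299. 303. 311.] rect [[501.9, 304.2], [4.2, 26.8], 65.5]
top0 0.125 21 x [490. 500. 515.] y [299. 303. 312.] rect [[501.6, 304.1], [5.5, 28.9], 65.7]
top0 0.14 12 x [490. 501. 513.] y [299. 305. 314.] rect [[500.8, 305.0], [4.4, 27.5], 58.7]
top0 0.155 90 x [491. 505. 521.] y [303. 314. 327.] rect [[505.9, 313.7], [23.5, 28.5], 63.8]
scene 0.095 50 x [488. 499. 512.] y [301. 308. 327.] rect [[499.6, 312.8], [15.6, 32.4], 41.5]
scene 0.11 48 x [489. 499. 515.] y [301. 307. 320.] rect [[499.1, 307.5], [18.1, 30.2], 56.2]
scene 0.125 53 x [487. 498. 513.] y [301. 308. 328.] rect [[496.9, 312.2], [19.1, 32.8], 35.2]
scene 0.14 43 x [487. 500. 513.] y [301. 309. 319.] rect [[499.7, 308.1], [10.8, 30.0], 61.5]
scene 0.155 44 x [488. 501. 514.] y [304. 313. 329.] rect [[502.9, 316.3], [23.7, 27.5], 65.6]
top stand 0 [[0.0, 0.0], [0.0, 0.0], 0.0]
top0 stand 592 [[0.5117, 0.2965], [0.0656, 0.1063], 8.6702]
scene stand 295 [[0.5102, 0.2977], [0.0694, 0.109], 7.3701]
k
[... 1241 characters left out ...]
4  86
   86  87  85]
 [113 115 114 114 114 115 127 153 168 171 162 169 181 161 125  98  88  87
   86  86  87]
 [115 115 116 115 115 116 135 174 184 176 166 155 139 116  97  88  86  87
   87  87  87]
 [117 117 118 118 116 117 144 196 205 198 189 169 127  95  89  87  87  87
   87  88  89]
 [120 130 137 132 120 118 145 196 208 202 192 160 116  93  88  87  88  88
   91  95  97]
 [130 161 172 157 127 111 121 156 177 180 171 137 103  91  87  89  88  89
   94 106 112]
 [142 189 197 169 125 100  99 114 127 132 132 118 104  94  90  90  89  91
   99 109 116]
 [143 192 193 160 117  93  91  99 105 112 115 115 110 103  98  98  98 100
  108 115 115]]
orange/green:
139 219 25 13 [nan nan nan] [nan nan nan]
```

```bash
python3 - <<'E'
from meas import *
a=np.load("top0.npz");m=vision.camera_model("top");g=cv2.cvtColor(a["p"],cv2.COLOR_RGB2GRAY).astype(float)
# slot streak: per row dark centroid between bright lobes
P=[];
for v in range(193,200):
    r=g[v,332:340]; w=np.clip(165-r,0,None); w[[0,-1]]=0
    P.append([ (w*np.arange(332,340)).sum()/w.sum(),v])
X=ray(P,m,.112)[:,:2];L=cv2.fitLine(np.float32(X),cv2.DIST_L2,0,.01,.01).ravel();print("slot",X.round(4).tolist(),X.mean(0),"yaw",np.degrees(np.arctan(L[1]/L[0])))
# head outline: circle from bright pixels rows 191.5..201.5
k=8;G=cv2.resize(a["p"][188:208,325:346],None,fx=k,fy=k,interpolation=cv2.INTER_CUBIC);G=cv2.cvtColor(G,cv2.COLOR_RGB2GRAY)
c=max(cv2.findContours((G>155).astype(np.uint8),0,1)[0],key=cv2.contourArea)[:,0]/k-.44+[325,188]
Y=ray(c,m,.114)[:,:2]*1000;Y=Y[Y[:,0]>548]
A=np.c_[2*Y,np.ones(len(Y))];s=np.linalg.lstsq(A,(Y**2).sum(1),rcond=None)[0];print("head",s[:2],"r",np.sqrt(s[2]+s[0]**2+s[1]**2))
W=cloud(a["d"],m).reshape(-1,3)*1000
s=(abs(W[:,0]-503)<20)&(abs(W[:,1]-306)<12)&(W[:,2]>95)&(W[:,2]<150);q=W[s];L=cv2.fitLine(np.float32(q[:,:2]),cv2.DIST_HUBER,0,.01,.01).ravel();print("flat yaw",np.degrees(np.arctan(L[1]/L[0])),L[2:])
E
python3 plan.py 5.5 8 .506 .3145 .255 -27
```

```text
slot [[0.5665, -0.0516], [0.5637, -0.0515], [0.5609, -0.0509], [0.5581, -0.0504], [0.5553, -0.0498], [0.5526, -0.0491], [0.5498, -0.0483]] [ 0.55812195 -0.05023797] yaw -11.254923
head [555.4178639  -50.27466837] r 14.491373210037066
flat yaw -27.648468 [500.41705 304.56555]
t 9.05 pos [0.5598 0.0251 0.2723] rpy [-1.7941e+02  1.1000e-01 -9.0080e+01] F [ 0.7  0.4 -0.5] open 0.087 gf 0.0
[5.5, -3.62, 0.68, 0.22, 0.0, 0.0, -0.138],[5.5, -3.68, 0.17, 0.22, 0.0, 0.0, -0.138],[5.5, -3.66, -0.33, 0.22, 0.0, 0.0, -0.138],[5.5, -3.58, -0.83, 0.22, 0.0, 0.0, -0.138],[5.5, -3.44, -1.31, 0.22, 0.0, 0.0, -0.138],[5.5, -3.22, -1.77, 0.22, 0.0, 0.0, -0.138],[5.5, -2.95, -2.2, 0.22, 0.0, 0.0, -0.138],[5.5, -2.62, -2.58, 0.22, 0.0, 0.0, -0.138],
```

>>> move_arm(
  moves=[5.5,-3.6,0.7,0.2,0,0,-0.138,5.5,-3.68,0.17,0.2,0,0,-0.138,5.5,-3.66,-0.33,0.2,0,0,-0.138,5.5,-3.58,-0.83,0.2,0,0,-0.138,5.5,-3.44,-1.3,0.2,0,0,-0.138,5.5,-3.22,-1.77,0.2,0,0,-0.138,5.5,-2.95,-2.2,0.2,0,0,-0.138,5.5,-2.6,-2.6,0.2,0,0,-0.138],
)

```text
clock: 9.85
tool_pos: [0.5024, 0.3153, 0.2495]
orientation: [180.0, -0.0, -26.5]
force: [0.8, -0.3, -0.2]
opening: 0.0553
gripper_force: 0.0
```

>>> move_arm(
  moves=[5.5,0,0,0,0,0,0,5.5,0,0,0,0,0,0],
)

```text
clock: 10.05
tool_pos: [0.5025, 0.3145, 0.2491]
orientation: [179.9, 0.0, -26.8]
force: [-0.6, 0.2, -0.6]
opening: 0.0549
gripper_force: 0.0
```

```bash
python3 plan.py 5.5 4 .506 .3145 .126 -27.5
```

```text
t 10.05 pos [0.5025 0.3145 0.2491] rpy [ 1.7994e+02  1.0000e-02 -2.6830e+01] F [-0.6  0.2 -0.6] open 0.0549 gf 0.0
[5.5, 0.08, -0.04, 3.08, 0.0, 0.0, 0.003],[5.5, 0.08, -0.04, 3.08, 0.0, 0.0, 0.003],[5.5, 0.08, -0.04, 3.08, 0.0, 0.0, 0.003],[5.5, 0.08, -0.04, 3.08, 0.0, 0.0, 0.003],
```

>>> move_arm(
  moves=[5.5,0.1,-0.05,3.5,0,0,0,5.5,0.1,-0.05,3.5,0,0,0.01,5.5,0.1,-0.05,2.5,0,0,0,5.5,0.05,0,1.6,0,0,0,5.5,0,0,0.8,0,0,0,5.5,0,0,0.4,0,0,0,5.5,0,0,0,0,0,0],
)

```text
clock: 10.75
tool_pos: [0.507, 0.3134, 0.127]
orientation: [-180.0, -0.0, -27.5]
force: [0.1, 0.5, 0.6]
opening: 0.055
gripper_force: 0.0
```

>>> move_arm(
  moves=[3.5,0,0,0,0,0,0,2.8,0,0,0,0,0,0,2.5,0,0,0,0,0,0,2,0,0,0,0,0,0,1,0,0,0,0,0,0,1,0,0,0,0,0,0],
)

```text
clock: 11.35
tool_pos: [0.5068, 0.314, 0.127]
orientation: [-180.0, -0.0, -27.4]
force: [0.1, 0.4, 2.4]
opening: 0.0237
gripper_force: 30.0
```

>>> move_arm(
  moves=[1,0,0,-1,0,0,0,1,0,0,-3,0,0,0,1,0,0,-4,0,0,0,1,0,0,-4,0,0,0,1,0,0,-2,0,0,0,1,0,0,-1,0,0,0],
)

```text
clock: 11.95
tool_pos: [0.5071, 0.3141, 0.2797]
orientation: [-179.8, -0.1, -27.4]
force: [-0.4, 0.4, -2.1]
opening: 0.024
gripper_force: 30.0
```

```bash
python3 plan.py 1 14 .556 -.05 .275 -13
```

```text
t 11.95 pos [0.5071 0.3141 0.2797] rpy [-1.798e+02 -6.000e-02 -2.743e+01] F [-0.4  0.4 -2.1] open 0.024 gf 30.0
[1.0, 1.51, 2.15, 0.03, 0.0, 0.0, -0.018],[1.0, 1.47, 2.17, 0.03, 0.0, 0.0, -0.018],[1.0, 1.43, 2.2, 0.03, 0.0, 0.0, -0.018],[1.0, 1.39, 2.23, 0.03, 0.0, 0.0, -0.018],[1.0, 1.35, 2.25, 0.03, 0.0, 0.0, -0.018],[1.0, 1.31, 2.27, 0.03, 0.0, 0.0, -0.018],[1.0, 1.27, 2.3, 0.03, 0.0, 0.0, -0.018],[1.0, 1.23, 2.32, 0.03, 0.0, 0.0, -0.018],[1.0, 1.18, 2.34, 0.03, 0.0, 0.0, -0.018],[1.0, 1.14, 2.36, 0.03, 0.0, 0.0, -0.018],[1.0, 1.1, 2.38, 0.03, 0.0, 0.0, -0.018],[1.0, 1.06, 2.4, 0.03, 0.0, 0.0, -0.018],[1.0, 1.01, 2.42, 0.03, 0.0, 0.0, -0.018],[1.0, 0.97, 2.44, 0.03, 0.0, 0.0, -0.018],
```

>>> move_arm(
  moves=[1,1.51,2.15,0,0,0,-0.018,1,1.47,2.17,0,0,0,-0.018,1,1.43,2.2,0,0,0,-0.018,1,1.39,2.23,0,0,0,-0.018,1,1.35,2.25,0,0,0,-0.018,1,1.31,2.27,0,0,0,-0.018,1,1.27,2.3,0,0,0,-0.018,1,1.23,2.32,0,0,0,-0.018],
)

```text
clock: 12.75
tool_pos: [0.534, 0.1044, 0.2757]
orientation: [179.9, 0.1, -19.1]
force: [0.2, 0.6, -1.1]
opening: 0.0239
gripper_force: 30.0
```

>>> move_arm(
  moves=[1,1.18,2.34,0,0,0,-0.018,1,1.14,2.36,0,0,0,-0.018,1,1.1,2.38,0,0,0,-0.018,1,1.06,2.4,0,0,0,-0.018,1,1.01,2.42,0,0,0,-0.018,1,0.97,2.2,0,0,0,-0.018,1,0,0,0,0,0,0,1,0,0,0,0,0,0],
)

```text
clock: 13.55
tool_pos: [0.5556, -0.0484, 0.2757]
orientation: [180.0, 0.1, -13.1]
force: [0.8, 0.1, -0.6]
opening: 0.0238
gripper_force: 30.0
```

```bash
python3 plan.py 1 4 .556 -.05 .242 -13
```

```text
t 13.55 pos [ 0.5556 -0.0484  0.2757] rpy [ 1.7997e+02  1.1000e-01 -1.3090e+01] F [ 0.8  0.1 -0.6] open 0.0238 gf 30.0
[1.0, 0.02, 0.04, 0.84, 0.0, 0.0, -0.0],[1.0, 0.02, 0.04, 0.84, 0.0, 0.0, -0.0],[1.0, 0.02, 0.04, 0.84, 0.0, 0.0, -0.0],[1.0, 0.02, 0.04, 0.84, 0.0, 0.0, -0.0],
```

>>> move_arm(
  moves=[1,0,0.15,1.5,0,0,0,1,0,0,1.2,0,0,0,1,0,0,0.8,0,0,0,1,0,0,0.2,0,0,0,1,0,0,0,0,0,0,1,0,0,0,0,0,0],
)

```text
clock: 14.15
tool_pos: [0.5562, -0.0493, 0.2401]
orientation: [-180.0, -0.0, -13.0]
force: [0.3, 0.9, -0.7]
opening: 0.0237
gripper_force: 30.0
```

Run:
```python
from h import *
o=obs();print(o["tool_pos"],o["orientation"],o["force"])
S,d,m=snap("scene");T,dt,mt=snap("top");np.savez("tip.npz",S=S,d=d,T=T,dt=dt)
A=cv2.resize(S[175:245,315:385,::-1],None,fx=8,fy=8,interpolation=cv2.INTER_CUBIC)
cv2.imwrite("pics/tip.png",A)
```

```text
[ 0.55620149 -0.04925686  0.24014246] [-1.79993578e+02 -3.95620548e-02 -1.29732247e+01] [ 0.30840922  0.8571096  -0.66551061]
```

View pics/tip.png

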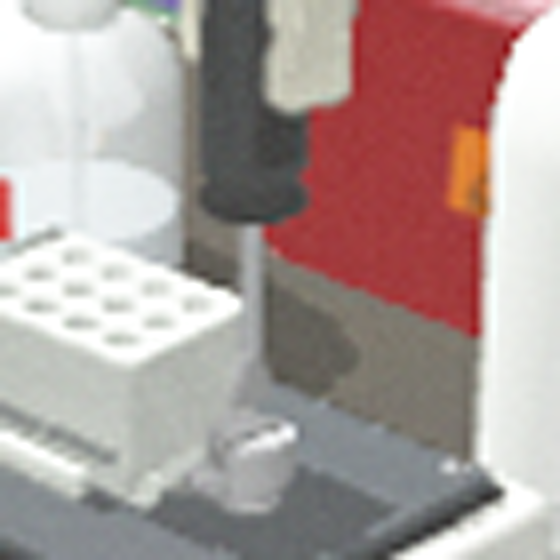

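The driver hangs upright, with its shaft at crop column ~254 above the clamp head (218 to 297, so centre ~258). I compare this with projections.

Run:
```python
from h import *
m=vision.camera_model("scene");T=np.linalg.inv(m["cam_to_world"])
def pr(P):
    P=np.array(P,float);uv=cv2.projectPoints(P.reshape(-1,1,3),cv2.Rodrigues(T[:3,:3])[0],T[:3,3],K(m),np.array(m["D"],float))[0].reshape(-1,2)
    return ((uv-[315,175]+.5)*8-.5).round(1)
print("shaft top/mid/tip",pr([[.5562,-.0493,.185],[.5562,-.0493,.15],[.5562,-.0493,.123]]).tolist())
print("head top c",pr([[.556,-.0502,.114],[.556,-.0502,.09]]).tolist(), "dx per mm x,y", (pr([[.557,-.0502,.114]])-pr([[.556,-.0502,.114]])).tolist(),(pr([[.556,-.0492,.114]])-pr([[.556,-.0502,.114]])).tolist())
S=np.load("tip.npz")["S"].astype(int)[...,::-1]
g=cv2.cvtColor(np.load("tip.npz")["S"],cv2.COLOR_RGB2GRAY)
for v in (205,208,212,216,219,221,222,223,224,225,226,228,230,232,234): print(v,g[v,338:356])
```

```text
shaft top/mid/tip [[263.8, 229.2], [261.6, 330.3], [260.0, 406.3]]
head top c [[261.2, 432.3], [259.7, 497.9]] dx per mm x,y [[2.0, -1.1000000000000227]] [[-2.3999999999999773, -1.0]]
205 [ 94  98 109 124 123 118 127 157 173 149 105  90  87  87  91  94  92  89]
208 [ 84  90  94  91  94  95 104 150 174 149 120 121 120 121 121 107  96  89]
212 [219 221 227 244 255 255 246 182 172 141  91  98  96  98 107 125 121 124]
216 [255 236 201 188 177 183 177 169 172 140  96  96  98  98  96  94 101  95]
219 [178 179 187 180 182 180 184 181 171 136 100  98  94  93  97  97  96 100]
221 [180 179 179 180 183 189 186 163 147 148 127  91  92  94  97 100  99  93]
222 [178 178 179 183 181 184 179 159 147 146 135  99  85  92  93  98  96  96]
223 [177 182 184 179 179 185 165 151 148 147 145 134 126 117 100  94  95  91]
224 [178 176 178 179 179 176 162 145 147 147 143 144 140 139 130 115 104 117]
225 [178 180 177 180 181 172 152 146 149 140 141 139 143 139 144 136 141 148]
226 [179 183 179 181 180 177 168 176 168 145 141 140 136 142 143 144 145 140]
228 [178 182 177 167 171 177 183 181 175 167 154 150 216 214 134 139 141 140]
230 [184 186 179 150 164 142 167 192 228 233 236 226 180 155 136 140 138 136]
232 [201 197 173 143 136 165 177 178 172 167 161 153 151 143 141 142 140 139]
234 [156 180 186 179 170 165 171 174 169 169 164 154 150 132 103 107 113 111]
```

Relative to the head, the driver hangs about 2.5 mm towards tool −x, the ungripped direction. I shift by that and lower gently.

>>> move_arm(
  moves=[1,0.25,0.05,0,0,0,0,1,0,0,0.3,0,0,0,1,0,0,0.3,0,0,0,1,0,0,0.2,0,0,0,1,0,0,0.2,0,0,0,1,0,0,0,0,0,0],
)

```text
clock: 14.85
tool_pos: [0.558, -0.0506, 0.2293]
orientation: [180.0, 0.0, -13.0]
force: [0.4, -0.5, -0.8]
opening: 0.0237
gripper_force: 30.0
```

>>> move_arm(
  moves=[1,0,0,0.15,0,0,0,1,0,0,0.15,0,0,0,1,0,0,0,0,0,0],
)

```text
clock: 15.15
tool_pos: [0.5586, -0.0502, 0.227]
orientation: [-180.0, -0.1, -13.0]
force: [0.2, 1.5, 0.2]
opening: 0.0236
gripper_force: 30.0
```

>>> move_arm(
  moves=[1,0,0,0.1,0,0,0,1,0,0,0.1,0,0,0,1,0,0,0,0,0,0],
)

```text
clock: 15.45
tool_pos: [0.5585, -0.0501, 0.2246]
orientation: [-179.9, -0.0, -13.0]
force: [2.7, 2.7, -0.8]
opening: 0.0237
gripper_force: 30.0
```

>>> move_arm(
  moves=[1,0,0,0.1,0,0,0,1,0,0,0.1,0,0,0,1,0,0,0,0,0,0],
)

```text
clock: 15.75
tool_pos: [0.5584, -0.0501, 0.2226]
orientation: [-180.0, -0.0, -13.0]
force: [1.7, 5.1, -0.0]
opening: 0.0245
gripper_force: 30.0
```

>>> move_arm(
  moves=[1,0,0,0.1,0,0,0,1,0,0,0.1,0,0,0,1,0,0,0,0,0,0],
)

```text
clock: 16.05
tool_pos: [0.5587, -0.0502, 0.2218]
orientation: [-180.0, -0.1, -13.0]
force: [-1.1, 5.8, 7.6]
opening: 0.0243
gripper_force: 30.0
```

Run:
```python
from h import *
o=obs();print(o["tool_pos"],o["force"],o["moment"])
S,d,m=snap("scene");g=cv2.cvtColor(S,cv2.COLOR_RGB2GRAY)
cv2.imwrite("pics/seat.png",cv2.resize(S[190:250,315:375,::-1],None,fx=9,fy=9,interpolation=cv2.INTER_CUBIC))
```

```text
[ 0.55873267 -0.0502269   0.22182434] [-1.11535394  5.75145219  7.61768251] [ 2.70247488  0.3141135  -0.08146612]
```

View pics/seat.png

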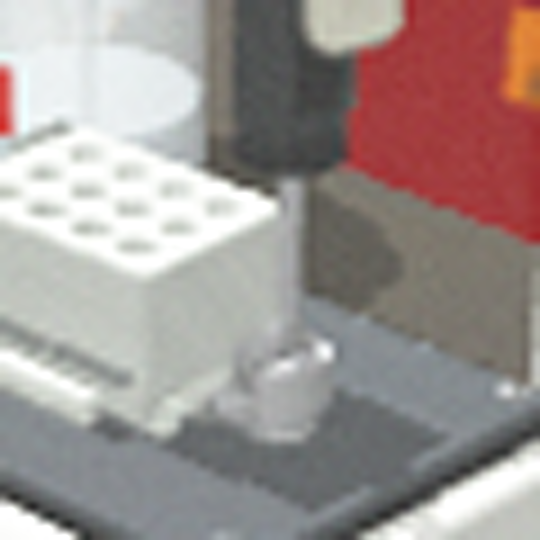

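The blade is down in the clamp's slot: shaft at crop x≈293 over the head at ≈290, with 7.6 N upwards at the floor depth. Now I turn about the slot axis.

>>> move_arm(
  moves=[1,0,-0.05,0,0,0,0,1,0,0,0,0,0,0,1,0,0.03,0,0,0,0.1,1,0,0.03,0,0,0,0.1,1,0,0.03,0,0,0,0.1,1,0,0.03,0,0,0,0.1],
)

```text
clock: 16.7
tool_pos: [0.5585, -0.051, 0.2218]
orientation: [-179.9, -0.1, -36.1]
force: [0.2, 5.0, 6.4]
opening: 0.0241
gripper_force: 30.0
```

>>> move_arm(
  moves=[1,-0.03,-0.01,0,0,0,0.1,1,0,0.03,0,0,0,0.1,1,0,0.03,0,0,0,0.1,1,0,0.03,0,0,0,0.1,1,0,0.03,0,0,0,0.1,1,0,0,0,0,0,0],
)

```text
clock: 17.3
tool_pos: [0.5569, -0.0523, 0.2218]
orientation: [-180.0, -0.1, -64.7]
force: [-0.4, 1.8, 8.6]
opening: 0.0239
gripper_force: 30.0
```

```bash
python3 -c "
from h import *
o=obs();print(o['tool_pos'],o['orientation'],o['force'],o['moment'],o['opening'])"
```

```text
[ 0.55690478 -0.05227467  0.22180873] [-1.79986186e+02 -7.99835883e-02 -6.47348764e+01] [-0.38978167  1.82712713  8.60373391] [1.15136987 0.37662767 0.04453305] 0.02393890462229194
```

Going well. I'll finish the turn with some overshoot.

>>> move_arm(
  moves=[1,0,0.03,0,0,0,0.1,1,0,0.03,0,0,0,0.1,1,0,0.03,0,0,0,0.1,1,0,0.03,0,0,0,0.1,1,0,0,0,0,0,0.07,1,0,0,0,0,0,0.06,1,0,0,0,0,0,0],
)

```text
clock: 18.0
tool_pos: [0.5549, -0.0528, 0.2217]
orientation: [180.0, -0.1, -95.0]
force: [-2.9, 2.5, 10.9]
opening: 0.0237
gripper_force: 30.0
```

Run:
```python
from h import *
o=obs();print(o['tool_pos'],o['orientation'],o['force'],o['moment'],o['opening'])
S,d,m=snap("scene")
cv2.imwrite("pics/turn.png",cv2.resize(S[190:250,315:375,::-1],None,fx=9,fy=9,interpolation=cv2.INTER_CUBIC))
```

```text
[ 0.55493808 -0.05281351  0.22172546] [ 1.79954062e+02 -9.17256201e-02 -9.50243103e+01] [-2.88637883  2.52565296 10.87194736] [1.14394001 1.59258543 0.09852093] 0.02373517310712043
```

View pics/turn.png

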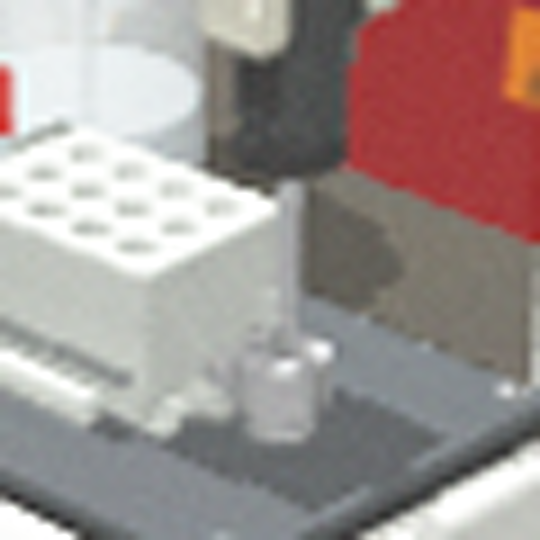

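The arm now points at the block over the toe, and the blade is still in the head. Twist 0.1 N m shows it is against the stop. I withdraw the driver upwards.

>>> move_arm(
  moves=[1,0,0,0,0,0,-0.06,1,0,0,-0.5,0,0,0,1,0,0,-1,0,0,0,1,0,0,-2,0,0,0,1,0,0,-2,0,0,0,1,0,0,-0.5,0,0,0,1,0,0,0,0,0,0],
)

```text
clock: 18.75
tool_pos: [0.5557, -0.0522, 0.2812]
orientation: [-180.0, 0.0, -91.5]
force: [0.3, -0.1, -1.7]
opening: 0.024
gripper_force: 30.0
```

```bash
python3 plan.py 1 15 .5068 .314 .28 -27.4
```

```text
t 18.75 pos [ 0.5557 -0.0522  0.2812] rpy [-1.7995e+02  1.0000e-02 -9.1540e+01] F [ 0.3 -0.1 -1.7] open 0.024 gf 30.0
[1.0, -2.43, 0.39, 0.01, 0.0, 0.0, -0.075],[1.0, -2.45, 0.21, 0.01, 0.0, 0.0, -0.075],[1.0, -2.46, 0.03, 0.01, 0.0, 0.0, -0.075],[1.0, -2.46, -0.16, 0.01, 0.0, 0.0, -0.075],[1.0, -2.44, -0.34, 0.01, 0.0, 0.0, -0.075],[1.0, -2.41, -0.52, 0.01, 0.0, 0.0, -0.075],[1.0, -2.36, -0.7, 0.01, 0.0, 0.0, -0.075],[1.0, -2.3, -0.87, 0.01, 0.0, 0.0, -0.075],[1.0, -2.23, -1.04, 0.01, 0.0, 0.0, -0.075],[1.0, -2.15, -1.21, 0.01, 0.0, 0.0, -0.075],[1.0, -2.05, -1.36, 0.01, 0.0, 0.0, -0.075],[1.0, -1.94, -1.51, 0.01, 0.0, 0.0, -0.075],[1.0, -1.83, -1.65, 0.01, 0.0, 0.0, -0.075],[1.0, -1.7, -1.78, 0.01, 0.0, 0.0, -0.075],[1.0, -1.56, -1.91, 0.01, 0.0, 0.0, -0.075],
```

>>> move_arm(
  moves=[1,-2.43,0.39,0,0,0,-0.075,1,-2.45,0.21,0,0,0,-0.075,1,-2.46,0.03,0,0,0,-0.075,1,-2.46,-0.16,0,0,0,-0.075,1,-2.44,-0.34,0,0,0,-0.075,1,-2.41,-0.52,0,0,0,-0.075,1,-2.36,-0.7,0,0,0,-0.075,1,-2.3,-0.87,0,0,0,-0.075],
)

```text
clock: 19.55
tool_pos: [0.5281, 0.1437, 0.2792]
orientation: [179.9, 0.0, -57.0]
force: [0.7, 0.5, -1.0]
opening: 0.0237
gripper_force: 30.0
```

>>> move_arm(
  moves=[1,-2.23,-1.04,0,0,0,-0.075,1,-2.15,-1.21,0,0,0,-0.075,1,-2.05,-1.36,0,0,0,-0.075,1,-1.94,-1.51,0,0,0,-0.075,1,-1.83,-1.65,0,0,0,-0.075,1,-1.7,-1.78,0,0,0,-0.075,1,-1.5,-1.9,0,0,0,-0.07,1,0,0,0,0,0,0],
)

```text
clock: 20.35
tool_pos: [0.5049, 0.3153, 0.2786]
orientation: [179.9, 0.1, -27.1]
force: [-0.2, -0.6, -2.1]
opening: 0.0236
gripper_force: 30.0
```

>>> move_arm(
  moves=[1,0,0,0,0,0,0,1,0,0,0,0,0,0],
)

```text
clock: 20.55
tool_pos: [0.5055, 0.3127, 0.2799]
orientation: [179.9, 0.0, -27.4]
force: [-0.3, -0.0, -0.9]
opening: 0.0238
gripper_force: 30.0
```

```bash
python3 plan.py 1 1 .5068 .314 .25 -27.4
```

```text
t 20.55 pos [0.5055 0.3127 0.2799] rpy [ 1.7991e+02  3.0000e-02 -2.7390e+01] F [-0.3 -0.  -0.9] open 0.0238 gf 30.0
[1.0, 0.06, -0.18, 2.99, 0.0, 0.0, 0.0],
```

>>> move_arm(
  moves=[1,0.06,-0.15,2,0,0,0,1,0,0,3,0,0,0,1,0,0,1.5,0,0,0,1,0,0,1,0,0,0,1,0,0,0.5,0,0,0,1,0,0,0,0,0,0],
)

```text
clock: 21.15
tool_pos: [0.5071, 0.3142, 0.2006]
orientation: [180.0, 0.0, -27.4]
force: [-0.0, -0.1, -0.3]
opening: 0.0238
gripper_force: 30.0
```

>>> move_arm(
  moves=[1,0,0,0.5,0,0,0,1,0,0,1,0,0,0,1,0,0,1.5,0,0,0,1,0,0,1,0,0,0,1,0,0,0.5,0,0,0,1,0,0,0,0,0,0],
)

```text
clock: 21.75
tool_pos: [0.5067, 0.3143, 0.1548]
orientation: [179.9, 0.0, -27.3]
force: [-0.7, -0.2, -0.3]
opening: 0.0236
gripper_force: 30.0
```

>>> move_arm(
  moves=[1,0,0,1,0,0,0,1,0,0,0.8,0,0,0,1,0,0,0.5,0,0,0,1,0,0,0.3,0,0,0,1,0,0,0.1,0,0,0,1,0,0,0,0,0,0],
)

```text
clock: 22.35
tool_pos: [0.507, 0.3146, 0.1287]
orientation: [-180.0, -0.0, -27.3]
force: [-0.2, 0.3, -0.1]
opening: 0.0233
gripper_force: 30.0
```

Down 1.5 mm more, release slowly, wait, then lift.

>>> move_arm(
  moves=[1,0,0,0.1,0,0,0,1,0,0,0.05,0,0,0,1,0,0,0,0,0,0],
)

```text
clock: 22.65
tool_pos: [0.5069, 0.3146, 0.1272]
orientation: [-180.0, -0.0, -27.3]
force: [0.2, -0.4, -1.7]
opening: 0.0238
gripper_force: 30.0
```

>>> move_arm(
  moves=[2.8,0,0,0,0,0,0,3.4,0,0,0,0,0,0,4.5,0,0,0,0,0,0,5.5,0,0,0,0,0,0,5.5,0,0,0,0,0,0,5.5,0,0,-1,0,0,0,5.5,0,0,-3,0,0,0,5.5,0,0,-4,0,0,0],
)

```text
clock: 23.45
tool_pos: [0.5061, 0.3137, 0.207]
orientation: [179.8, 0.1, -27.3]
force: [1.4, 1.7, 1.6]
opening: 0.0545
gripper_force: 0.0
```

>>> move_arm(
  moves=[5.5,0,0,-3,0,0,0,5.5,-2,-1,-1,0,0,0,5.5,-4,0,0,0,0,0,5.5,-4,0,0,0,0,0,5.5,-2,0,0,0,0,0,5.5,0,0,0,0,0,0,5.5,0,0,0,0,0,0],
)

```text
clock: 24.15
tool_pos: [0.4048, 0.3788, 0.2481]
orientation: [-179.9, -0.0, -27.2]
force: [-0.1, -0.5, 1.0]
opening: 0.0553
gripper_force: 0.0
```

Run:
```python
from h import *
S,d,m=snap("scene")
A=cv2.resize(S[170:270,270:370,::-1],None,fx=4,fy=4,interpolation=cv2.INTER_CUBIC)
B=cv2.resize(S[150:250,195:295,::-1],None,fx=4,fy=4,interpolation=cv2.INTER_CUBIC)
cv2.imwrite("pics/end.png",np.hstack([A,B]))
W=cloud(d,m).reshape(-1,3);s=(abs(W[:,0]-.505)<.025)&(abs(W[:,1]-.314)<.025)&(W[:,2]>.1);print("driver top",np.percentile(W[s][:,2],[90,98]))
s=(abs(W[:,1]-.015)<.03)&(abs(W[:,0]-.556)<.025)&(W[:,2]>.125)&(W[:,2]<.15);print("top z",np.median(W[s][:,2]))
o=obs();print(o["clock"],o["tool_pos"],o["force"],np.abs(o["qvel"]).max())
```

```text
driver top [0.15908135 0.16299673]
top z 0.13880965793889394
24.2 [0.40518333 0.37854974 0.24779527] [ 0.37562907 -0.21244107 -0.85163848] 0.825329544119422
```

View pics/end.png

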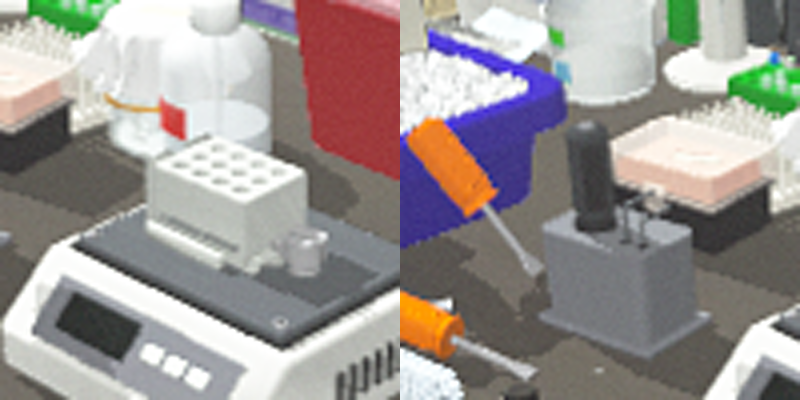

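The block is home, the clamp's arm at (265,255) lies over the toe, and the driver stands in its stand as before. I hand the job in.

```bash
python3 -c "
from plant import ctrl
print(ctrl.close_job())"
```

```text
the job is handed in; nothing more can be done
None
```

Job handed in at 24.2 s: the block looks home in the nest, the clamp is turned to its stop over the toe, and the driver is back in its stand, by the last camera check; the hand-in gave no verdict.

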